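# Empty a vial boat through the slot of the used-vial bin

## Task

Pick up the steel vial boat with the orange handle, lower it upright through the slot in the cover of the yellow used-vial bin until its whole tray is beneath the cover, and tip it in there so that the red-capped vial rolls out onto the bin's floor. Touch neither the slot's edges nor the rest of the bin with the boat or the gripper. Then draw the boat out and stand it upright on the open bench, and leave the boat with the blue handle where it is.

Things in the scene. Friction and masses are not known exactly. Their poses are not given: they have to be found in the camera images.
- boat_handle (a point): Centre of the orange handle of the steel boat, 132.5 mm above its underside: block 20 (x) x 10 (y, pinch here) x 35 tall on a 12 x 8 stem. z up as it stands, spout at -x. Tray below: 43 wide (y), 26 high, from -60 to +8 mm in x from here. Its bed rises 15 deg to the spout, so the vial rolls out once that end is tipped down well past 15 deg; 40 is ample. Starts spout roughly to the robot.
- vial_centre (a point): Centre of the loose red-capped glass vial, 12 mm in diameter, 32 mm long along its y axis, 12 g. It starts lying across the tray of the boat with the orange handle, 12 mm to the -x side of the handle point and 122 mm below it.
- slot (a point): Centre of the slot, at the top of the grey cover (3 mm thick, 125 mm above the bench) of the fixed yellow bin, 210 (x) x 150 (y) mm. x along the slot (150 mm long), pointing away from the robot, y across it (70 mm wide), z up. Hollow below, walls 4 mm, floor 121 mm below this point. Boat and slot should lie along one another; the stem can swing along the slot when the boat is tipped.
- spare_handle (a point): Centre of the blue handle of a second boat of the same make and size, with a white-capped vial in it, standing on the bench. To be left alone.

How it is judged (in metres and radians):
On the way, in this order (a step that is already met when the one before it is completed fails the run):
1. the boat with the orange handle is through the slot, upright, its whole tray beneath the cover and the vial still in it (z of boat_handle in the frame of slot between 0 and 0.109 m and x of boat_handle in the frame of slot between -0.075 and 0.075 m and y of boat_handle in the frame of slot between -0.035 and 0.035 m and angle between boat_handle's own z axis and vertical below 0.26 rad and distance between vial_centre and boat_handle below 0.14 m and z of vial_centre in the frame of slot below 0 m), for 0.1 s.
2. the vial lies on the bin's floor, tipped out while the tray is still beneath the cover (z of vial_centre in the frame of slot below -0.095 m and z of boat_handle in the frame of slot below 0.109 m and distance between vial_centre and boat_handle above 0.13 m and horizontal distance between boat_handle and slot below 0.14 m), for 0.1 s.
At the end, for the whole second after the job is handed in: The red-capped vial lies on the floor inside the bin; the boat with the orange handle stands at rest on the bench (height within 6 mm, upright within 10 degrees), released; the boat with the blue handle is within 20 mm of where it was (z of vial_centre in the frame of slot between -0.13 and -0.095 m and x of vial_centre in the frame of slot between -0.105 and 0.105 m and y of vial_centre in the frame of slot between -0.075 and 0.075 m and height (world z) of boat_handle between 0.126 and 0.1385 m and angle between boat_handle's own z axis and vertical below 0.17 rad and linear speed of boat below 0.02 m/s and distance of spare_handle from where it was at the start of the episode below 0.02 m); the robot touches nothing.
It fails at once if the boat touches the bin or its slot edges (over 0.5 N) (contact force between boat and bin above 0.5 N).
It fails at once if the gripper or arm touches the bin (over 0.5 N) (contact force between the arm and bin above 0.5 N).
It fails at once if the fingers touch the bin (over 0.5 N) (contact force between the fingers and bin above 0.5 N).
It fails at once if the boat with the blue handle is moved by more than 20 mm (distance of spare_handle from where it was at the start of the episode above 0.02 m).
It also fails if it takes over 67 s, if anything falls off the work surface, if the arm or the gripper's body presses on something with over 40 N, if the wrist force passes 120 N, or if a joint passes its speed limit or range.

## Robot

A 6-joint arm with a two-finger parallel gripper is mounted at the origin on the work surface. World frame = base frame: x ahead of the robot, y to its left, z up, the work surface at z = 0. Lengths are in mm, angles in rad, forces in N, time in s.
With the tool pointing down it reaches from about 350 to 1000 mm from the base axis. Payload 7.1 kg.
Tool frame: the origin (TCP) lies at the very end of the fingers, on their centre line; the grasp point (between the pads) lies 19 mm behind it (manip.tcp_to_grasp is the distance from the TCP to the grasp point, in mm); z points along the fingers, y is the line along which they close (so a half turn about z gives the same grasp; the last joint's range is limited). The gripper opens to 85 mm and grips with 20 to 120 N. Pads are 22 mm wide; open, the fingers measure 114 mm over their backs; the gripper's body (76 mm by 85 mm) begins 54 mm behind the grasp point. The pads swing forward as they close: fully open they stand 13 mm farther back than shut.
Start: joints at [-1.306, 0.423, 1.63, -0, 1.089, -0.019], TCP at [175.022, -599.977, 231.319] pointing down, gripper open.
Joint ranges: [-3, 3], [-0.9, 2.11], [0.09, 2.58], [-1.31, 4.45], [0.11, 2.69], [-2.54, 2.54]. Speed limits (rad/s): [2.39, 2.39, 3.01, 3.14, 3.14, 3.14].

## Interface

Orientations are given as [roll, pitch, yaw] about the fixed x, y, z axes, in that order (R = Rz(yaw) Ry(pitch) Rx(roll)).
In Python, from bench import manip, eyes gives the robot as it stands. The module is installed in compiled form; this text tells all that it offers.
- The arm moves only by the shell command python3 -m creep 'ROWS' [OPENING]. ROWS is JSON, a list of rows, each an object with "slide": the shift along the tool's x, y, z in mm, a list of three; "rotation": the turn, a rotation vector about the tool's x, y, z in rad, a list of three. A call has 1 to 20 rows; each row shifts and turns the commanded pose from where the row before left it, along the tool's axes as they then stand; what a row does not reach is not made up. A row lasts 1/12 s, in which the tool goes at most 41.7 mm and 7.16 degrees, less where a joint would pass 70% of its speed; a pose out of reach is approached as far as the arm can. A call with a gripper value outside its range is refused whole. OPENING is the gripper's target within -1 to 1 (shut at 1, half-way at 0, fully open at -1), set as the call begins (- or left out, the last holds). The fingers move at their own pace and stop on an object; the grip force is fixed at half the most. Time passes only in rows, so rows that do not move let the fingers close. It gives the time, the measured TCP pose, the force, the opening and the grip force at its end, in the units of the state.
- manip.sense(): the state, without advancing time (a new reading comes with each control period).
- eyes.snapshot(name): name is "side" or "top"; returns (picture, depth): 480x640x3 uint8, red, green, blue; 480x640 float32, mm along the optical axis (not along the pixel's ray), 0 where there is no reading.
- eyes.calibration(name): a dict with "camera_matrix" (3x3 intrinsics, pixels), "position" and "orientation" of the camera in the world. Camera axes: x right, y up, looking along -z (the intrinsics and any distortion apply to the point x, -y, -z); pixel columns grow to the right and rows downward; lengths in mm; the calibration is good to about 2 mm. A picture is of the moment at which its call begins. calibration takes no time and is no camera call.
- manip.job_done(): hands the job in; it is judged then, once.
The state is a dict: "t": time; "qpos": joint angles; "qvel": joint speeds; "tau": joint torques, N m; "ee_pos": TCP position; "tcp_rot": TCP orientation; "force": force on the tool from outside, world axes, zero at the start; "moment": the same for the moment, N m; "gripper_width": opening from 0.0 (shut) to 1.0 (fully open); "finger_force": force on a finger pad.
Only numpy, scipy, OpenCV 4.12 (cv2) and the standard library are available. Lean on these libraries where they do the work, as an engineer would, in place of code of your own. Each camera call takes 0.05 s, during which the arm holds its last target. There are 200 camera calls.

## Working session

There is one attempt and no reset: what is moved stays moved. The work goes in short steps, Python scripts to look and compute and a shell command to move; the robot and the scene stay as the last step left them, time stands still between calls to the robot, and variables do not carry over. Pictures are saved under pics/ and viewed, at most 10 in all, crops included, and the job is handed in when it is done.

```bash
mkdir -p pics
cat > h.py <<'E'
import numpy as np, cv2
from scipy.spatial.transform import Rotation as R
from bench import manip, eyes
def cam(n):
    c=eyes.calibration(n); o=np.array(c["orientation"],float)
    Rm=o if o.shape==(3,3) else (R.from_euler('xyz',o).as_matrix() if o.size==3 else R.from_quat(o).as_matrix())
    return np.array(c["camera_matrix"]),np.array(c["position"],float),Rm
def cloud(n,depth):
    K,p,Rm=cam(n); v,u=np.mgrid[0:480,0:640]
    x=(u-K[0,2])/K[0,0]*depth; y=(v-K[1,2])/K[1,1]*depth
    return np.stack([x,-y,-depth],-1)@Rm.T+p
def ray(n,u,v,z):
    K,p,Rm=cam(n); d=Rm@np.array([(u-K[0,2])/K[0,0],-(v-K[1,2])/K[1,1],-1])
    return p+d*(z-p[2])/d[2]
E
python3 - <<'E'
from h import *
for n in("side","top"):
    im,d=eyes.snapshot(n); cv2.imwrite(f"pics/{n}0.png",im[...,::-1]); np.savez(f"{n}0.npz",im=im,d=d)
    print(n,eyes.calibration(n))
    P=cloud(n,d); h=cv2.cvtColor(im,cv2.COLOR_RGB2HSV)
    for nm,lo,hi in(("orange",(6,150,100),(18,255,255)),("yellow",(21,120,100),(35,255,255)),("blue",(100,120,60),(125,255,255)),("red",(0,150,80),(4,255,255))):
        m=cv2.inRange(h,lo,hi); k,l,s,c=cv2.connectedComponentsWithStats(m)
        for i in range(1,k):
            if s[i,4]>25:
                q=P[(l==i)&(d>0)]
                print(nm,s[i],c[i].round(1),np.median(q,0).round(1) if len(q) else None, q.min(0).round() if len(q) else '',q.max(0).round() if len(q) else '')
print(manip.sense())
E
```

```text
side {'camera_matrix': array([[601.28622335,   0.        , 312.29218181],
       [  0.        , 601.28622335, 245.64889169],
       [  0.        ,   0.        ,   1.        ]]), 'position': array([448.41171792, 635.81598487, 777.61194294]), 'orientation': array([ 8.1846658e-01,  5.2873841e-04, -3.0210936e+00])}
orange [400  96  21  34  84] [410.1 112.1] [ 368.9 -657.4   23.8] [ 345. -736.   18.] [ 394. -589.   27.]
orange [322 201  12  19 168] [327.6 209.9] [ 515.9 -132.   138.4] [ 507. -141.  118.] [ 526. -127.  153.]
yellow [ 246  333  114   69 3930] [302.8 366.8] [526.9 105.3  19.5] [445.  84.   1.] [615. 145.  74.]
yellow [ 201  394  162   86 6274] [284.1 438.9] [531.7 247.8  67.1] [434. 154.  -1.] [675. 267. 124.]
blue [ 290   10   95   69 2841] [341.3  54. ] [ 574.5 -877.5   38.8] [ 4.490e+02 -1.222e+03 -1.000e+00] [ 693. -834.  107.]
blue [279  27   5   9  32] [281.6  31.8] [  740.9 -1030.8    40.1] [  732. -1065.    37.] [  747. -1008.    43.]
blue [186  88  21  17 280] [195.9  95.6] [ 796.3 -369.8  199.6] [ 778. -556.  107.] [ 874. -359.  203.]
blue [446 129   8  14  46] [44
[... 5816 characters left out ...]
-134.   10.] [ 508. -126.   18.]
{'t': 0.1, 'qpos': array([-1.30601683e+00,  4.23752706e-01,  1.63059832e+00, -2.33897793e-05,
        1.08859251e+00, -1.89918247e-02]), 'qvel': array([-0.00388998, -0.00122915, -0.00172326,  0.0002255 ,  0.00273438,
       -0.00053214]), 'tau': array([ 3.93108749e-04, -5.58426511e+01, -2.82446212e+01, -1.89075286e-05,
        3.01940599e-03, -4.95822221e-06]), 'ee_pos': array([ 174.88366268, -599.53140935,  230.63672698]), 'tcp_rot': array([-3.14024161e+00, -4.94999466e-06,  2.83782178e-01]), 'force': array([0.13413032, 0.12986969, 0.23693869]), 'moment': array([-0.01560339, -0.02232072, -0.00584373]), 'finger_force': 0.0, 'gripper_width': 1.001926982789783}
```

View pics/side0.png

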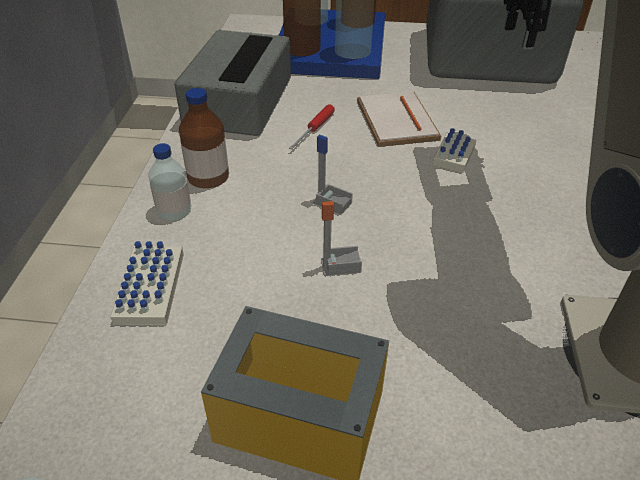

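View pics/top0.png

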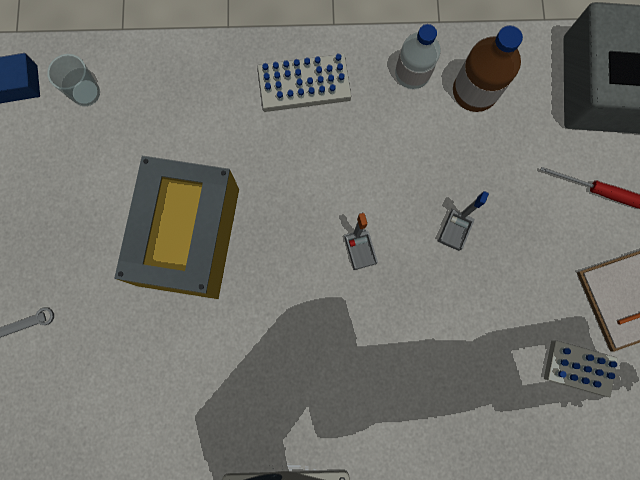

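The side view shows the orange handle at (327,210), the blue one at (321,143) and the bin cover around (295,365). In the top view the orange handle is at (362,219), its tray at (361,251) and the slot centre at about (173,223). Next I measure the slot, the boat and the handle axis.

Run:
```python
from h import *
for n in("top","side"):
    f=np.load(f"{n}0.npz"); im,d=f["im"],f["d"]; P=cloud(n,d); h=cv2.cvtColor(im,cv2.COLOR_RGB2HSV)
    box=lambda x0,x1,y0,y1,z0,z1:((P[...,0]>x0)&(P[...,0]<x1)&(P[...,1]>y0)&(P[...,1]<y1)&(P[...,2]>z0)&(P[...,2]<z1)&(d>0))
    m=box(400,700,80,330,116,134); m=(m&(h[...,1]<110)).astype(np.uint8)*255
    print(n,"cover z",np.median(P[m>0][:,2]))
    cs,hi=cv2.findContours(m,cv2.RETR_CCOMP,cv2.CHAIN_APPROX_NONE)
    cs=[c for c in cs if cv2.contourArea(c)>500]
    for c in cs:
        w=np.array([ray(n,u,v,125)[:2] for u,v in c[:,0]],np.float32)
        r=cv2.minAreaRect(w); M=np.cov(w.T); print(" rect c",np.round(r[0],1),"size",np.round(r[1],1),"ang",round(r[2],2))
    for nm,b in(("orange",(430,560,-190,-80)),("blue",(430,600,-400,-290))):
        t=box(*b,14,36).astype(np.uint8); 
        pts=P[t>0]; r=cv2.minAreaRect(pts[:,:2].astype(np.float32))
        print(nm,"tray",len(pts),"c",np.round(r[0],1),"size",np.round(r[1],1),"ang",round(r[2],1))
        rim=P[box(*b,21,31)]; r=cv2.minAreaRect(rim[:,:2].astype(np.float32)); print("  rim",len(rim),np.round(r[0],1),np.round(r[1],1),round(r[2],1))
        tp=P[box(*b,143,157)]; print("  top of handle",len(tp),tp.mean(0).round(1),[np.round(q,1) for q in cv2.minAreaRect(tp[:,:2].astype(np.float32))])
        st=P[box(*b,45,105)]; print("  stem",len(st),st.mean(0).round(1) if len(st) else '')
```

```text
top cover z 123.86750893629124
 rect c [524.  170.9] size [150.5 210.2] ang 79.6
 rect c [523.9 170.7] size [ 72.2 152.4] ang 79.64
orange tray 419 c [ 490.7 -144.5] size [66.  43.7] ang 13.7
  rim 191 [ 490.7 -144.5] [64.1 43.8] 14.0
  top of handle 78 [ 517.4 -137.5  148.2] [array([ 517.7, -137.9]), array([19.6, 10.6]), np.float64(16.2)]
  stem 53 [ 515.  -136.    74.4]
blue tray 449 c [ 523.7 -321.6] size [43.3 66.7] ang 63.9
  rim 196 [ 524.2 -321.9] [43.2 64.6] 63.8
  top of handle 80 [ 548.5 -333.1  148.4] [array([ 548.6, -333.6]), array([10.6, 19.4]), np.float64(65.8)]
  stem 85 [ 546.3 -330.9   76.7]
side cover z 126.09359772120058
 rect c [523.4 173.5] size [152.7 210.8] ang 79.59
 rect c [523.1 173.5] size [ 72.1 151.7] ang 79.59
orange tray 584 c [ 490.2 -142.1] size [66.8 50. ] ang 13.9
  rim 259 [ 490.7 -142.7] [65.6 48.5] 14.1
  top of handle 87 [ 516.5 -133.3  148.7] [array([ 516.6, -134.7]), array([18.7, 13.3]), np.float64(8.3)]
  stem 175 [ 516.  -132.2   76.2]
blue tray 442 c [ 523.1 -319.3] size [49.7 69.5] ang 65.2
  rim 209 [ 523.7 -319.5] [49.7 65.8] 65.2
  top of handle 66 [ 546.9 -328.8  148.4] [array([ 547.2, -330.4]), array([10.5, 20.5]), np.float64(65.5)]
  stem 187 [ 547.1 -329.3   74.6]
```

```bash
cat >> h.py <<'E'
def to(pos,rot=None):
    "remaining tool-frame slide and rotation vector from measured pose to target TCP pose"
    s=manip.sense(); T=R.from_euler('xyz',s["tcp_rot"]); rot=s["tcp_rot"] if rot is None else rot
    rv=(T.inv()*R.from_euler('xyz',rot)).as_rotvec()
    print("t",round(s["t"],2),"slide",T.inv().apply(np.array(pos)-s["ee_pos"]).round(1),"rv",rv.round(4),"F",s["force"].round(1),"w",round(s["gripper_width"],3),"q",s["qpos"].round(2))
E
python3 -m creep '[{"slide":[0,0,0],"rotation":[0,0,0.04]},{"slide":[0,0,0],"rotation":[0,0,0]}]' -1
python3 -c "
from h import *
to([516.8,-136.7,230],[np.pi,0,0.245])"
```

```text
t: 0.27
ee_pos: [174.9, -599.7, 230.8]
tcp_rot: [-3.141, 0.0, 0.242]
force: [0.3, 0.4, -0.5]
gripper_width: 1.003
finger_force: 0.0
t 0.27 slide [ 443.  -367.3    1.2] rv [-0.001   0.     -0.0025] F [ 0.3  0.4 -0.5] w 1.003 q [-1.31  0.42  1.63  0.    1.09  0.02]
```

```bash
python3 -m creep '[{"slide":[12,-10,0],"rotation":[0,0,0]},{"slide":[20,-17,0],"rotation":[0,0,0]},{"slide":[25,-21,0],"rotation":[0,0,0]},{"slide":[25,-21,0],"rotation":[0,0,0]},{"slide":[25,-21,0],"rotation":[0,0,0]},{"slide":[25,-21,0],"rotation":[0,0,0]},{"slide":[25,-21,0],"rotation":[0,0,0]},{"slide":[25,-21,0],"rotation":[0,0,0]},{"slide":[25,-21,0],"rotation":[0,0,0]},{"slide":[25,-21,0],"rotation":[0,0,0]},{"slide":[25,-21,0],"rotation":[0,0,0]},{"slide":[25,-21,0],"rotation":[0,0,0]},{"slide":[25,-21,0],"rotation":[0,0,0]},{"slide":[25,-21,0],"rotation":[0,0,0]},{"slide":[25,-21,0],"rotation":[0,0,0]},{"slide":[25,-21,0],"rotation":[0,0,0]},{"slide":[25,-20,0],"rotation":[0,0,0]},{"slide":[20,-16,0],"rotation":[0,0,0]},{"slide":[10,-8,0],"rotation":[0,0,0]},{"slide":[0,0,0],"rotation":[0,0,0]}]' -1
python3 -c "
from h import *
to([516.8,-136.7,230],[np.pi,0,0.245])"
```

```text
t: 1.93
ee_pos: [512.0, -137.9, 231.2]
tcp_rot: [-3.141, -0.0, 0.248]
force: [0.3, -0.7, 0.2]
gripper_width: 0.998
finger_force: 0.0
t 1.93 slide [5.  0.  1.2] rv [-0.0003 -0.0004  0.0026] F [ 0.3 -0.7  0.2] w 0.998 q [-0.29  0.28  1.84  0.    1.02  1.04]
```

Run:
```python
from h import *
s=manip.sense();q=s["qpos"]
f=lambda q1,a:R.from_euler('ZY',[q1,a])
print(( f(q[0],q[1]+q[2])*R.from_euler('ZYZ',[q[3],q[4],q[5]+np.pi/2])).as_euler('xyz'),s["tcp_rot"])
for a in(1.7,1.9,2.1,2.3):
  for th in(0,20,40):
    for flip in(0,np.pi):
      T=R.from_euler('z',-.1815)*R.from_euler('y',-np.radians(th))*R.from_euler('x',np.pi)*R.from_euler('z',flip)
      e=(f(.32,a).inv()*T).as_euler('ZYZ'); print(a,th,round(flip),e[0].round(2),e[1].round(2),((e[2]-np.pi/2+np.pi)%(2*np.pi)-np.pi).round(2), (T.apply([0,0,1])).round(2))
```

```text
[-3.14128480e+00 -3.89473290e-04  2.47644406e-01] [-3.14128480e+00 -3.89473290e-04  2.47644406e-01]
1.7 0 0 0.0 1.44 2.07 [-0. -0. -1.]
1.7 0 3 0.0 1.44 -1.07 [-0. -0. -1.]
1.7 20 0 -0.18 1.14 2.12 [ 0.34 -0.06 -0.94]
1.7 20 3 -0.18 1.14 -1.02 [ 0.34 -0.06 -0.94]
1.7 40 0 -0.42 0.85 2.26 [ 0.63 -0.12 -0.77]
1.7 40 3 -0.42 0.85 -0.89 [ 0.63 -0.12 -0.77]
1.9 0 0 0.0 1.24 2.07 [-0. -0. -1.]
1.9 0 3 0.0 1.24 -1.07 [-0. -0. -1.]
1.9 20 0 -0.2 0.94 2.17 [ 0.34 -0.06 -0.94]
1.9 20 3 -0.2 0.94 -0.97 [ 0.34 -0.06 -0.94]
1.9 40 0 -0.52 0.67 2.39 [ 0.63 -0.12 -0.77]
1.9 40 3 -0.52 0.67 -0.75 [ 0.63 -0.12 -0.77]
2.1 0 0 -0.0 1.04 2.07 [-0. -0. -1.]
2.1 0 3 -0.0 1.04 -1.07 [-0. -0. -1.]
2.1 20 0 -0.24 0.75 2.23 [ 0.34 -0.06 -0.94]
2.1 20 3 -0.24 0.75 -0.91 [ 0.34 -0.06 -0.94]
2.1 40 0 -0.69 0.51 2.59 [ 0.63 -0.12 -0.77]
2.1 40 3 -0.69 0.51 -0.55 [ 0.63 -0.12 -0.77]
2.3 0 0 -0.0 0.84 2.07 [-0. -0. -1.]
2.3 0 3 -0.0 0.84 -1.07 [-0. -0. -1.]
2.3 20 0 -0.32 0.56 2.32 [ 0.34 -0.06 -0.94]
2.3 20 3 -0.32 0.56 -0.82 [ 0.34 -0.06 -0.94]
2.3 40 0 -1.01 0.37 2.94 [ 0.63 -0.12 -0.77]
2.3 40 3 -1.01 0.37 -0.2 [ 0.63 -0.12 -0.77]
```

```bash
python3 -m creep '[{"slide":[5,0,15],"rotation":[0,0,0]},{"slide":[0,0,20],"rotation":[0,0,0]},{"slide":[0,0,20],"rotation":[0,0,0]},{"slide":[0,0,20],"rotation":[0,0,0]},{"slide":[0,0,15],"rotation":[0,0,0]},{"slide":[0,0,15],"rotation":[0,0,0]},{"slide":[0,0,8],"rotation":[0,0,0]},{"slide":[0,0,0],"rotation":[0,0,0]},{"slide":[0,0,0],"rotation":[0,0,0]}]' -1
python3 -c "
from h import *
to([516.8,-136.7,113.5],[np.pi,0,0.245])"
```

```text
t: 2.68
ee_pos: [515.3, -139.5, 118.3]
tcp_rot: [-3.141, 0.001, 0.243]
force: [0.2, 0.4, 0.3]
gripper_width: 1.0
finger_force: 0.0
t 2.68 slide [ 2.1 -2.3  4.8] rv [-0.0003  0.0008 -0.0016] F [0.2 0.4 0.3] w 1.0 q [-0.29  0.46  1.91 -0.    0.78  1.04]
```

```bash
python3 -m creep '[{"slide":[0,0,-20],"rotation":[0,0,-0.12]},{"slide":[0,0,-20],"rotation":[0,0,-0.12]},{"slide":[0,0,-10],"rotation":[0,0,-0.12]},{"slide":[0,0,0],"rotation":[0,0,-0.12]},{"slide":[0,0,0],"rotation":[0,0,-0.12]},{"slide":[0,0,0],"rotation":[0,0,-0.12]},{"slide":[0,0,0],"rotation":[0,0,-0.12]},{"slide":[0,0,0],"rotation":[0,0,-0.12]},{"slide":[0,0,0],"rotation":[0,0,-0.12]},{"slide":[0,0,0],"rotation":[0,0,-0.12]},{"slide":[0,0,0],"rotation":[0,0,-0.12]},{"slide":[0,0,0],"rotation":[0,0,-0.12]},{"slide":[0,0,0],"rotation":[0,0,-0.12]}]' -1
python3 -m creep '[{"slide":[0,0,0],"rotation":[0,0,-0.12]},{"slide":[0,0,0],"rotation":[0,0,-0.12]},{"slide":[0,0,0],"rotation":[0,0,-0.12]},{"slide":[0,0,0],"rotation":[0,0,-0.12]},{"slide":[0,0,0],"rotation":[0,0,-0.12]},{"slide":[0,0,0],"rotation":[0,0,-0.12]},{"slide":[0,0,0],"rotation":[0,0,-0.12]},{"slide":[0,0,0],"rotation":[0,0,-0.12]},{"slide":[0,0,0],"rotation":[0,0,-0.12]},{"slide":[0,0,0],"rotation":[0,0,-0.12]},{"slide":[0,0,0],"rotation":[0,0,-0.12]},{"slide":[0,0,0],"rotation":[0,0,-0.12]},{"slide":[0,0,0],"rotation":[0,0,-0.11]},{"slide":[0,0,0],"rotation":[0,0,0]},{"slide":[0,0,0],"rotation":[0,0,0]},{"slide":[0,0,0],"rotation":[0,0,0]}]' -1
python3 -c "
from h import *
to([516.8,-136.7,113.5],[np.pi,0,0.245+np.pi])"
```

```text
t: 3.77
ee_pos: [516.3, -139.4, 169.7]
tcp_rot: [3.14, 0.001, 1.81]
force: [0.9, 0.8, -0.8]
gripper_width: 1.0
finger_force: 0.0
t: 5.1
ee_pos: [516.1, -139.2, 169.0]
tcp_rot: [-3.141, 0.001, -2.933]
force: [0.0, -0.6, 0.1]
gripper_width: 0.998
finger_force: 0.0
t 5.1 slide [-1.2  2.4 55.5] rv [-0.0006  0.001  -0.036 ] F [ 0.  -0.6  0.1] w 0.998 q [-0.29  0.38  1.88 -0.    0.89 -2.07]
```

```bash
python3 -m creep '[{"slide":[-1.2,2.4,10],"rotation":[0,0,-0.036]},{"slide":[0,0,15],"rotation":[0,0,0]},{"slide":[0,0,15],"rotation":[0,0,0]},{"slide":[0,0,10],"rotation":[0,0,0]},{"slide":[0,0,5],"rotation":[0,0,0]},{"slide":[0,0,0],"rotation":[0,0,0]},{"slide":[0,0,0],"rotation":[0,0,0]},{"slide":[0,0,0],"rotation":[0,0,0]}]' -1
python3 - <<'E'
from h import *
to([516.8,-136.7,113.5],[np.pi,0,0.245+np.pi])
im,d=eyes.snapshot("side"); cv2.imwrite("pics/side1.png",cv2.resize(im[90:300,220:440,::-1],None,fx=2.7,fy=2.7,interpolation=2))
E
```

```text
t: 5.77
ee_pos: [517.0, -136.7, 114.0]
tcp_rot: [-3.141, 0.001, -2.894]
force: [0.7, -0.5, -0.2]
gripper_width: 1.0
finger_force: 0.0
t 5.77 slide [0.2 0.  0.5] rv [-0.0005  0.0009  0.0028] F [ 0.7 -0.5 -0.2] w 1.0 q [-0.28  0.46  1.91 -0.    0.77 -2.1 ]
```

View pics/side1.png

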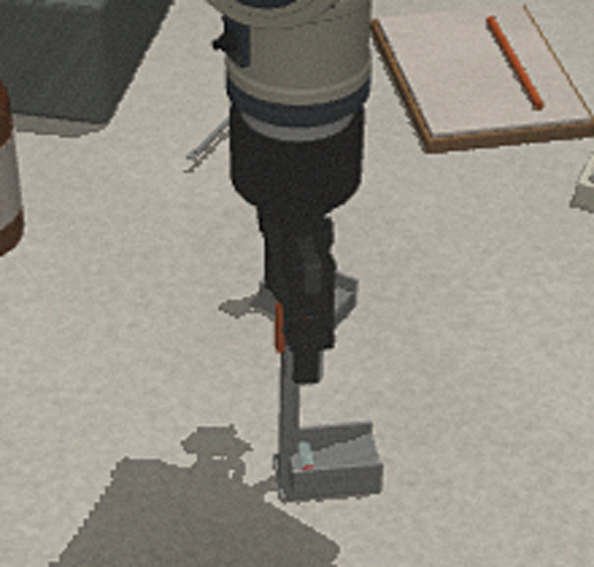

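The crop shows the near finger over the handle. An orange sliver is visible at (280,330), which matches the expected parallax for a centred grasp, and the vial lies in the tray at (305,455). I'll close the gripper now.

```bash
python3 -m creep '[{"slide":[0,0,0],"rotation":[0,0,0]},{"slide":[0,0,0],"rotation":[0,0,0]},{"slide":[0,0,0],"rotation":[0,0,0]},{"slide":[0,0,0],"rotation":[0,0,0]},{"slide":[0,0,0],"rotation":[0,0,0]},{"slide":[0,0,0],"rotation":[0,0,0]},{"slide":[0,0,0],"rotation":[0,0,0]},{"slide":[0,0,0],"rotation":[0,0,0]},{"slide":[0,0,0],"rotation":[0,0,0]},{"slide":[0,0,0],"rotation":[0,0,0]},{"slide":[0,0,0],"rotation":[0,0,0]},{"slide":[0,0,0],"rotation":[0,0,0]}]' 1
python3 -c "
from h import *
to([516.8,-136.7,113.5],[np.pi,0,0.245+np.pi])"
```

```text
t: 6.82
ee_pos: [516.8, -136.5, 113.5]
tcp_rot: [-3.141, 0.001, -2.893]
force: [1.2, -0.4, 1.4]
gripper_width: 0.112
finger_force: 58.5
t 6.82 slide [ 0.  -0.2 -0. ] rv [-0.0003  0.0005  0.0033] F [ 1.2 -0.4  1.4] w 0.112 q [-0.28  0.46  1.91  0.    0.77 -2.1 ]
```

```bash
python3 -m creep '[{"slide":[0,0,-2],"rotation":[0,0,0]},{"slide":[0,0,-4],"rotation":[0,0,0]},{"slide":[0,0,-7],"rotation":[0,0,0]},{"slide":[0,0,-10],"rotation":[0,0,0]},{"slide":[0,0,-12],"rotation":[0,0,0]},{"slide":[0,0,-14],"rotation":[0,0,0]},{"slide":[0,0,-14],"rotation":[0,0,0]},{"slide":[0,0,-14],"rotation":[0,0,0]},{"slide":[0,0,-14],"rotation":[0,0,0]},{"slide":[0,0,-14],"rotation":[0,0,0]},{"slide":[0,0,-14],"rotation":[0,0,0]},{"slide":[0,0,-14],"rotation":[0,0,0]},{"slide":[0,0,-14],"rotation":[0,0,0]},{"slide":[0,0,-14],"rotation":[0,0,0]},{"slide":[0,0,-12],"rotation":[0,0,0]},{"slide":[0,0,-8],"rotation":[0,0,0]},{"slide":[0,0,-4],"rotation":[0,0,0]},{"slide":[0,0,-2],"rotation":[0,0,0]},{"slide":[0,0,0],"rotation":[0,0,0]}]'
python3 - <<'E'
from h import *
y=-np.radians(10.4); c=np.array([523.6,172.2]); x=np.array([np.cos(y),np.sin(y)])
g=c+26*x; print(g)
to([*g,305],[np.pi,0,y+np.pi])
im,d=eyes.snapshot("side"); cv2.imwrite("pics/side2.png",im[...,::-1])
E
```

```text
t: 8.4
ee_pos: [516.4, -136.4, 300.5]
tcp_rot: [-3.142, 0.0, -2.893]
force: [-0.8, 0.1, -1.9]
gripper_width: 0.107
finger_force: 58.5
[549.17285824 167.50650222]
t 8.4 slide [-106.4  286.6   -4.5] rv [-0.000e+00  2.000e-04  4.297e-01] F [-0.8  0.1 -1.9] w 0.107 q [-0.28  0.21  1.76  0.    1.17 -2.1 ]
```

View pics/side2.png

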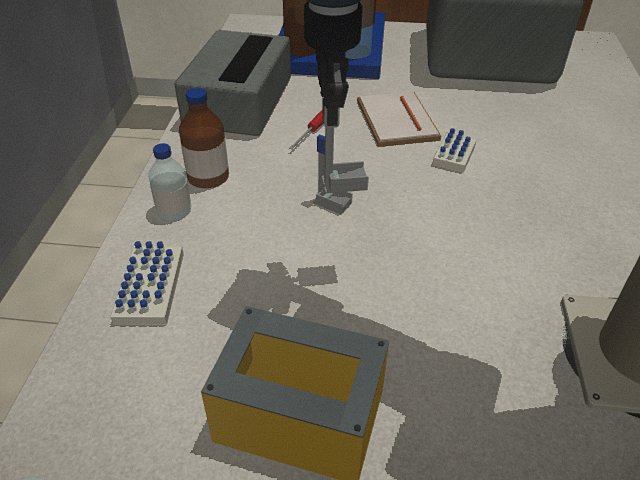

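The boat hangs upright from the gripper, with its tray at (347,178), clear of the blue boat. Next I carry it over the slot and then turn it.

```bash
python3 -m creep '[{"slide":[-1,3,0],"rotation":[0,0,0]},{"slide":[-3,8,0],"rotation":[0,0,0]},{"slide":[-5,13,0],"rotation":[0,0,0]},{"slide":[-6,17,0],"rotation":[0,0,0]},{"slide":[-7,19,0],"rotation":[0,0,0]},{"slide":[-7,19,0],"rotation":[0,0,0]},{"slide":[-7,19,0],"rotation":[0,0,0]},{"slide":[-7,19,0],"rotation":[0,0,0]},{"slide":[-7,19,0],"rotation":[0,0,0]},{"slide":[-7,19,0],"rotation":[0,0,0]},{"slide":[-7,19,0],"rotation":[0,0,0]},{"slide":[-7,19,0],"rotation":[0,0,0]},{"slide":[-7,19,0],"rotation":[0,0,0]},{"slide":[-7,19,0],"rotation":[0,0,0]},{"slide":[-7,18,0],"rotation":[0,0,0]},{"slide":[-6,16,0],"rotation":[0,0,0]},{"slide":[-5,12,0],"rotation":[0,0,0]},{"slide":[-3,7,0],"rotation":[0,0,0]},{"slide":[-1,3,0],"rotation":[0,0,0]}]'
python3 -m creep '[{"slide":[0,0,0],"rotation":[0,0,0.02]},{"slide":[0,0,0],"rotation":[0,0,0.04]},{"slide":[0,0,0],"rotation":[0,0,0.06]},{"slide":[0,0,0],"rotation":[0,0,0.07]},{"slide":[0,0,0],"rotation":[0,0,0.07]},{"slide":[0,0,0],"rotation":[0,0,0.06]},{"slide":[0,0,0],"rotation":[0,0,0.05]},{"slide":[0,0,0],"rotation":[0,0,0.04]},{"slide":[0,0,0],"rotation":[0,0,0.02]},{"slide":[0,0,0],"rotation":[0,0,0]},{"slide":[0,0,0],"rotation":[0,0,0]},{"slide":[0,0,0],"rotation":[0,0,0]}]'
python3 - <<'E'
from h import *
y=-np.radians(10.4)
to([549.2,167.5,305],[np.pi,0,y+np.pi])
for n in("top","side"):
    im,d=eyes.snapshot(n); cv2.imwrite(f"pics/{n}3.png",im[...,::-1]); P=cloud(n,d)
    m=(P[...,0]>430)&(P[...,0]<650)&(P[...,1]>90)&(P[...,1]<260)&(d>0)&(P[...,2]>170)&(P[...,2]<225)
    q=P[m]; r=cv2.minAreaRect(q[:,:2].astype(np.float32)); print(n,len(q),np.round(r[0],1),np.round(r[1],1),round(r[2],1),"z",np.percentile(q[:,2],[2,98]).round(1))
E
```

```text
t: 10.03
ee_pos: [549.6, 169.2, 299.9]
tcp_rot: [3.142, -0.001, -2.892]
force: [0.1, 0.2, -1.4]
gripper_width: 0.107
finger_force: 58.5
t: 11.03
ee_pos: [549.7, 167.7, 300.3]
tcp_rot: [-3.142, 0.0, 2.96]
force: [-0.2, -0.1, -1.0]
gripper_width: 0.109
finger_force: 58.5
t 11.03 slide [ 0.5 -0.3 -4.7] rv [-0.0001  0.     -0.    ] F [-0.2 -0.1 -1. ] w 0.109 q [ 0.28  0.28  1.68 -0.    1.19 -1.11]
top 1338 [525.2 170.4] [44.2 68.9] 80.2 z [187.5 214.9]
side 2207 [524.2 173.1] [46.1 69.1] 80.0 z [189.2 218.4]
```

View pics/side3.png

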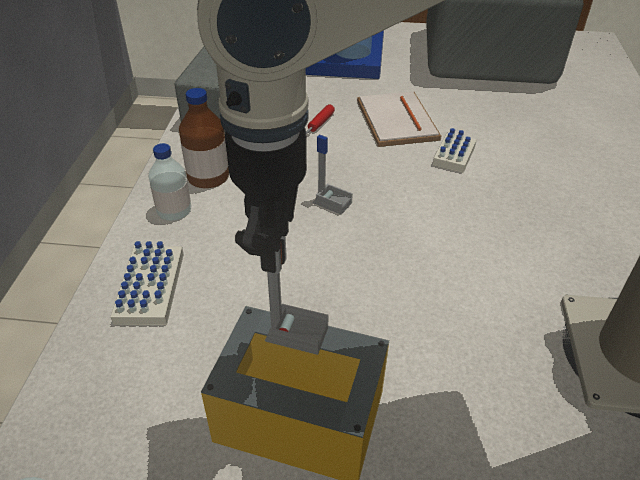

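The tray hangs directly over the slot at about (300,328), with the vial still in it at (287,324). Tray centre and angle match the slot within 1.5 mm and 0.6 deg in both cameras, so I lower it.

```bash
python3 -m creep '[{"slide":[0,0,2],"rotation":[0,0,0]},{"slide":[0,0,5],"rotation":[0,0,0]},{"slide":[0,0,8],"rotation":[0,0,0]},{"slide":[0,0,9],"rotation":[0,0,0]},{"slide":[0,0,9],"rotation":[0,0,0]},{"slide":[0,0,9],"rotation":[0,0,0]},{"slide":[0,0,9],"rotation":[0,0,0]},{"slide":[0,0,9],"rotation":[0,0,0]},{"slide":[0,0,9],"rotation":[0,0,0]},{"slide":[0,0,9],"rotation":[0,0,0]},{"slide":[0,0,9],"rotation":[0,0,0]},{"slide":[0,0,9],"rotation":[0,0,0]},{"slide":[0,0,9],"rotation":[0,0,0]},{"slide":[0,0,9],"rotation":[0,0,0]},{"slide":[0,0,9],"rotation":[0,0,0]},{"slide":[0,0,9],"rotation":[0,0,0]},{"slide":[0,0,7],"rotation":[0,0,0]},{"slide":[0,0,4],"rotation":[0,0,0]},{"slide":[0,0,0],"rotation":[0,0,0]},{"slide":[0,0,0],"rotation":[0,0,0]}]'
python3 -c "
from h import *
y=-np.radians(10.4)
to([549.2,167.5,156],[np.pi,0,y+np.pi])"
```

```text
t: 12.8
ee_pos: [549.8, 168.0, 157.2]
tcp_rot: [-3.142, -0.0, 2.96]
force: [0.2, -1.4, -1.1]
gripper_width: 0.108
finger_force: 58.5
t 12.8 slide [ 0.5 -0.6  1.2] rv [-0.0001 -0.0001 -0.0002] F [ 0.2 -1.4 -1.1] w 0.108 q [ 0.28  0.45  1.8  -0.    0.9  -1.11]
```

```bash
python3 -m creep '[{"slide":[2.7,0,0],"rotation":[0,-0.04375,0]},{"slide":[2.7,0,-0.2],"rotation":[0,-0.04375,0]},{"slide":[2.65,0,-0.4],"rotation":[0,-0.04375,0]},{"slide":[2.6,0,-0.5],"rotation":[0,-0.04375,0]},{"slide":[2.6,0,-0.7],"rotation":[0,-0.04375,0]},{"slide":[2.6,0,-0.8],"rotation":[0,-0.04375,0]},{"slide":[2.5,0,-1],"rotation":[0,-0.04375,0]},{"slide":[2.5,0,-1.1],"rotation":[0,-0.04375,0]}]'
cat >> h.py <<'E'
def slotpose(yaw=-np.radians(10.4),c=(523.6,172.2,125)):
    s=manip.sense(); T=R.from_euler('xyz',s["tcp_rot"]); z=T.apply([0,0,1])
    Z=R.from_euler('z',-yaw); h=Z.apply(s["ee_pos"]-19*z-np.array(c))
    zz=Z.apply(z); print("handle in slot",h.round(1),"tilt deg",np.degrees(np.arctan2(zz[0],-zz[2])).round(1),"side",np.degrees(zz[1]).round(2),"F",s["force"].round(1),"q",s["qpos"].round(2))
E
python3 -c "
from h import *
slotpose()"
```

```text
t: 13.47
ee_pos: [528.9, 172.2, 159.8]
tcp_rot: [3.14, 0.353, 2.959]
force: [0.4, -1.5, -1.2]
gripper_width: 0.108
finger_force: 58.6
handle in slot [-1.3  1.  52.6] tilt deg 20.2 side 0.07 F [ 0.4 -1.5 -1.2] q [ 0.39  0.33  2.04 -0.4   0.5  -0.67]
```

```bash
python3 -m creep '[{"slide":[2.4,0,-1.2],"rotation":[0,-0.04375,0]},{"slide":[2.4,0,-1.3],"rotation":[0,-0.04375,0]},{"slide":[2.3,0,-1.4],"rotation":[0,-0.04375,0]},{"slide":[2.2,0,-1.5],"rotation":[0,-0.04375,0]},{"slide":[2.2,0,-1.6],"rotation":[0,-0.04375,0]},{"slide":[2.1,0,-1.7],"rotation":[0,-0.04375,0]},{"slide":[2,0,-1.8],"rotation":[0,-0.04375,0]},{"slide":[1.9,0,-2],"rotation":[0,-0.04375,0]},{"slide":[0,0,0],"rotation":[0,0,0]},{"slide":[0,0,0],"rotation":[0,0,0]},{"slide":[0,0,0],"rotation":[0,0,0]},{"slide":[0,0,0],"rotation":[0,0,0]}]'
python3 - <<'E'
from h import *
slotpose()
for n in("top","side"):
    im,d=eyes.snapshot(n)
    cr=im[130:320,90:270] if n=="top" else im[230:480,160:420]
    cv2.imwrite(f"pics/{n}4.png",cv2.resize(cr[...,::-1],None,fx=2.3,fy=2.3,interpolation=2))
E
```

```text
t: 14.47
ee_pos: [510.2, 182.4, 180.3]
tcp_rot: [-3.129, 0.668, 2.959]
force: [-1.1, -0.6, -0.5]
gripper_width: 0.108
finger_force: 58.6
handle in slot [-26.8   7.8  70.2] tilt deg 38.3 side -0.75 F [-1.1 -0.6 -0.5] q [ 0.56  0.3   2.2  -1.31  0.46  0.34]
```

View pics/side4.png

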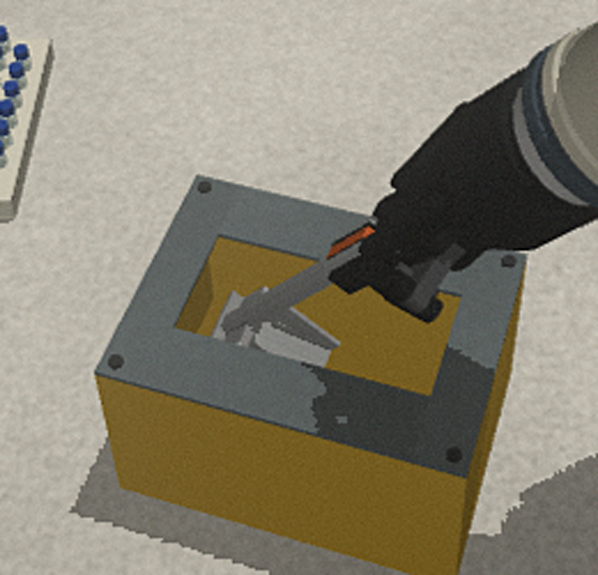

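The boat is tipped about 38 deg beneath the cover, and no vial shows in its tray around (290,345). Joint 4 reached its limit, so the handle stands higher than planned, at 70 mm. I'll check where the vial is.

View pics/top4.png

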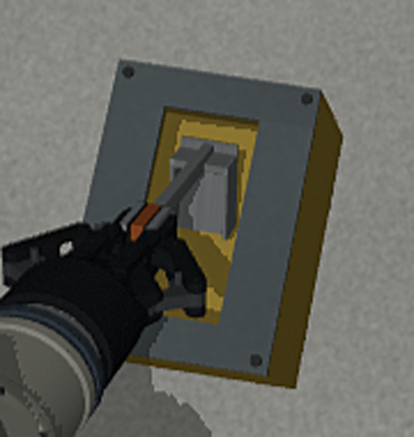

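The tray at (205,190) is empty, so the vial has gone to the floor. I untip it step by step.

```bash
python3 -m creep '[{"slide":[-1.9,0,1.9],"rotation":[0,0.04,0]},{"slide":[-2,0,1.9],"rotation":[0,0.04,0]},{"slide":[-2.1,0,1.8],"rotation":[0,0.04,0]},{"slide":[-2.1,0,1.7],"rotation":[0,0.04,0]}]'
python3 -c "
from h import *
slotpose()"
```

```text
t: 14.9
ee_pos: [520.6, 180.3, 178.7]
tcp_rot: [-3.13, 0.506, 2.957]
force: [-0.7, -0.0, -1.6]
gripper_width: 0.108
finger_force: 58.6
handle in slot [-13.6   7.6  70.4] tilt deg 29.0 side -0.74 F [-0.7 -0.  -1.6] q [ 0.48  0.29  2.11 -0.77  0.46 -0.25]
```

```bash
python3 -m creep '[{"slide":[-1.7,-0.6,2.3],"rotation":[0,0.042,0]},{"slide":[-1.8,-0.6,2.2],"rotation":[0,0.042,0]},{"slide":[-1.9,-0.6,2.1],"rotation":[0,0.042,0]},{"slide":[-2,-0.6,2],"rotation":[0,0.042,0]},{"slide":[-2,-0.6,1.8],"rotation":[0,0.042,0]},{"slide":[-2.1,-0.6,1.7],"rotation":[0,0.042,0]},{"slide":[-2.2,-0.6,1.6],"rotation":[0,0.042,0]},{"slide":[-2.3,-0.6,1.4],"rotation":[0,0.042,0]},{"slide":[-2.3,-0.6,1.3],"rotation":[0,0.042,0]},{"slide":[-2.4,-0.6,1.1],"rotation":[0,0.042,0]},{"slide":[-2.4,-0.6,1],"rotation":[0,0.042,0]},{"slide":[-2.5,-0.6,0.8],"rotation":[0,0.042,0]},{"slide":[0,0,0],"rotation":[0,0,0]},{"slide":[0,0,0],"rotation":[0,0,0]}]'
python3 - <<'E'
from h import *
slotpose()
to([549.2,167.5,166],[np.pi,0,-np.radians(10.4)+np.pi])
im,d=eyes.snapshot("side"); cv2.imwrite("pics/side5.png",cv2.resize(im[230:480,160:420,::-1],None,fx=2.3,fy=2.3,interpolation=2))
E
```

```text
t: 16.07
ee_pos: [549.5, 166.9, 166.9]
tcp_rot: [-3.131, 0.005, 2.951]
force: [-0.4, -0.1, -1.1]
gripper_width: 0.11
finger_force: 58.6
handle in slot [26.3 -0.3 60.9] tilt deg 0.3 side -0.62 F [-0.4 -0.1 -1.1] q [ 0.28  0.43  1.79 -0.01  0.92 -1.09]
t 16.07 slide [0.4 0.5 0.9] rv [-0.0108  0.0046 -0.0095] F [-0.4 -0.1 -1.1] w 0.11 q [ 0.28  0.43  1.79 -0.01  0.92 -1.09]
```

View pics/side5.png

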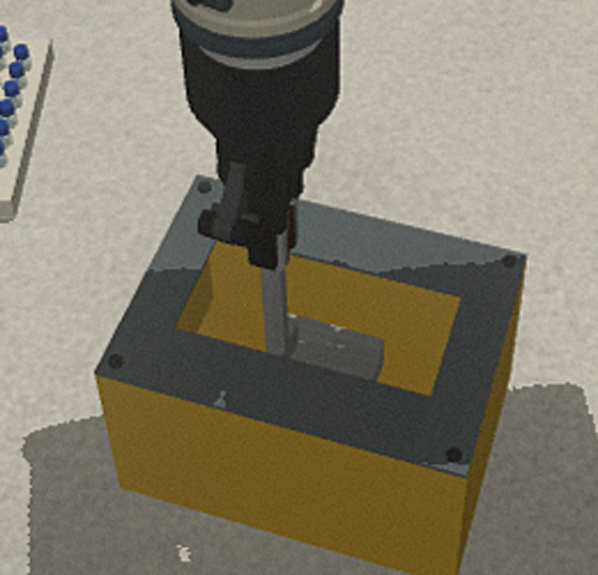

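The boat is upright again under the cover, with its tray around (330,345) in dim light. I'll brighten both views to confirm the vial is out before drawing the boat up.

Run:
```python
from h import *
a,_=eyes.snapshot("side"); b,_=eyes.snapshot("top")
a=cv2.resize(a[320:420,225:345],(480,400),interpolation=2); b=cv2.resize(b[170:280,140:220],(291,400),interpolation=2)
o=np.hstack([a,b]); o=(255*(o/255.)**0.5).astype(np.uint8); cv2.imwrite("pics/both6.png",o[...,::-1])
```

```text
(no output)
```

View pics/both6.png

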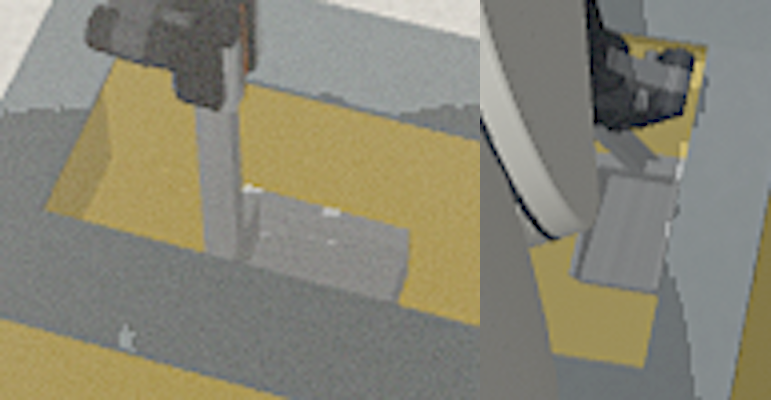

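The brightened tray is empty in both views, at (325,240) and (630,235). I lift it out.

```bash
python3 -m creep '[{"slide":[0.4,0.5,-2],"rotation":[-0.011,0.0045,-0.0095]},{"slide":[0,0,-5],"rotation":[0,0,0]},{"slide":[0,0,-8],"rotation":[0,0,0]},{"slide":[0,0,-9],"rotation":[0,0,0]},{"slide":[0,0,-9],"rotation":[0,0,0]},{"slide":[0,0,-9],"rotation":[0,0,0]},{"slide":[0,0,-9],"rotation":[0,0,0]},{"slide":[0,0,-9],"rotation":[0,0,0]},{"slide":[0,0,-9],"rotation":[0,0,0]},{"slide":[0,0,-9],"rotation":[0,0,0]},{"slide":[0,0,-9],"rotation":[0,0,0]},{"slide":[0,0,-9],"rotation":[0,0,0]},{"slide":[0,0,-9],"rotation":[0,0,0]},{"slide":[0,0,-9],"rotation":[0,0,0]},{"slide":[0,0,-9],"rotation":[0,0,0]},{"slide":[0,0,-8],"rotation":[0,0,0]},{"slide":[0,0,-5],"rotation":[0,0,0]},{"slide":[0,0,-2],"rotation":[0,0,0]},{"slide":[0,0,0],"rotation":[0,0,0]}]'
python3 -c "
from h import *
to([540,-100,304],[np.pi,0,-np.radians(10.4)+np.pi])
im,d=eyes.snapshot('side'); P=cloud('side',d); h=cv2.cvtColor(im,cv2.COLOR_RGB2HSV)
m=(P[...,0]>420)&(P[...,0]<620)&(P[...,1]>90)&(P[...,1]<260)&(P[...,2]<40)&(P[...,2]>4)&(d>0)&((h[...,0]<14)|(h[...,0]>170)|(h[...,1]<90))
q=P[m]; print(len(q), q[:10].round(0))"
```

```text
t: 17.8
ee_pos: [549.0, 168.1, 305.9]
tcp_rot: [3.141, 0.0, 2.961]
force: [-0.7, 0.6, -1.4]
gripper_width: 0.109
finger_force: 58.6
t 17.8 slide [ -39.3 -265.3    1.6] rv [0.001  0.0002 0.0011] F [-0.7  0.6 -1.4] w 0.109 q [ 0.28  0.27  1.67  0.    1.2  -1.11]
22 [[420. 204.   5.]
 [600. 239.   4.]
 [601. 245.   6.]
 [594. 243.   5.]
 [588. 243.   5.]
 [573. 246.   4.]
 [613. 257.   4.]
 [602. 257.   5.]
 [570. 255.   5.]
 [554. 254.   4.]]
```

```bash
python3 -m creep '[{"slide":[-1,-4,0],"rotation":[0,0,0]},{"slide":[-1,-9,0],"rotation":[0,0,0]},{"slide":[-2,-14,0],"rotation":[0,0,0]},{"slide":[-3,-18,0],"rotation":[0,0,0]},{"slide":[-3,-20,0],"rotation":[0,0,0]},{"slide":[-3,-20,0],"rotation":[0,0,0]},{"slide":[-3,-20,0],"rotation":[0,0,0]},{"slide":[-3,-20,0],"rotation":[0,0,0]},{"slide":[-3,-20,0],"rotation":[0,0,0]},{"slide":[-3,-20,0],"rotation":[0,0,0]},{"slide":[-3,-20,0],"rotation":[0,0,0]},{"slide":[-3,-20,0],"rotation":[0,0,0]},{"slide":[-2,-18,0],"rotation":[0,0,0]},{"slide":[-2,-16,0],"rotation":[0,0,0]},{"slide":[-2,-13,0],"rotation":[0,0,0]},{"slide":[-1,-9,0],"rotation":[0,0,0]},{"slide":[-1,-4,0],"rotation":[0,0,0]},{"slide":[0,0,0],"rotation":[0,0,0]}]'
python3 -m creep '[{"slide":[0,0,4],"rotation":[0,0,0]},{"slide":[0,0,9],"rotation":[0,0,0]},{"slide":[0,0,12],"rotation":[0,0,0]},{"slide":[0,0,12],"rotation":[0,0,0]},{"slide":[0,0,12],"rotation":[0,0,0]},{"slide":[0,0,12],"rotation":[0,0,0]},{"slide":[0,0,12],"rotation":[0,0,0]},{"slide":[0,0,12],"rotation":[0,0,0]},{"slide":[0,0,12],"rotation":[0,0,0]},{"slide":[0,0,12],"rotation":[0,0,0]},{"slide":[0,0,12],"rotation":[0,0,0]},{"slide":[0,0,12],"rotation":[0,0,0]},{"slide":[0,0,12],"rotation":[0,0,0]},{"slide":[0,0,12],"rotation":[0,0,0]},{"slide":[0,0,10],"rotation":[0,0,0]},{"slide":[0,0,6],"rotation":[0,0,0]},{"slide":[0,0,3],"rotation":[0,0,0]},{"slide":[0,0,0],"rotation":[0,0,0]},{"slide":[0,0,0],"rotation":[0,0,0]},{"slide":[0,0,0],"rotation":[0,0,0]}]'
python3 - <<'E'
from h import *
to([540,-100,113.5],[np.pi,0,-np.radians(10.4)+np.pi])
for n in("top","side"):
    im,d=eyes.snapshot(n);P=cloud(n,d)
    m=(P[...,0]>460)&(P[...,0]<590)&(P[...,1]>-150)&(P[...,1]<-50)&(d>0)&(P[...,2]>12)&(P[...,2]<70)
    q=P[m];q=q[q[:,0]<530];print(n,np.percentile(q[:,2],[2,50,90]).round(1))
E
```

```text
t: 19.35
ee_pos: [539.5, -100.5, 305.1]
tcp_rot: [3.141, -0.001, 2.96]
force: [0.6, 0.4, -1.8]
gripper_width: 0.11
finger_force: 58.6
t: 21.02
ee_pos: [540.0, -99.7, 129.7]
tcp_rot: [3.141, 0.001, 2.961]
force: [0.1, -0.9, -0.3]
gripper_width: 0.111
finger_force: 58.5
t 21.02 slide [-0.  -0.3 16.2] rv [0.0007 0.0007 0.0011] F [ 0.1 -0.9 -0.3] w 0.111 q [-0.2   0.45  1.87  0.    0.82 -1.6 ]Traceback (most recent call last):
  File "<stdin>", line 6, in <module>
    return _quantile_unchecked(
        a, q, axis, out, overwrite_input, method, keepdims, weights)
    return _ureduce(a,
                    func=_quantile_ureduce_func,
    ...<5 lines>...
                    overwrite_input=overwrite_input,
                    method=method)
    r = func(a, **kwargs)
    result = _quantile(arr,
                       quantiles=q,
    ...<2 lines>...
                       out=out,
                       weights=wgt)
    slices_having_nans = np.isnan(arr[-1, ...])
                                  ~~~^^^^^^^^^
IndexError: index -1 is out of bounds for axis 0 with size 0
```

```bash
python3 -m creep '[{"slide":[0,0,4],"rotation":[0,0,0]},{"slide":[0,0,4],"rotation":[0,0,0]},{"slide":[0,0,3],"rotation":[0,0,0]},{"slide":[0,0,2],"rotation":[0,0,0]},{"slide":[0,0,1],"rotation":[0,0,0]},{"slide":[0,0,0.7],"rotation":[0,0,0]},{"slide":[0,0,0.5],"rotation":[0,0,0]},{"slide":[0,0,0],"rotation":[0,0,0]},{"slide":[0,0,0],"rotation":[0,0,0]},{"slide":[0,0,0],"rotation":[0,0,0]}]'
```

```text
t: 21.9
ee_pos: [539.6, -99.5, 114.1]
tcp_rot: [3.141, -0.0, 2.961]
force: [-0.0, 0.5, -1.6]
gripper_width: 0.107
finger_force: 58.6
```

```bash
python3 -m creep '[{"slide":[0,0,0.5],"rotation":[0,0,0]},{"slide":[0,0,0.3],"rotation":[0,0,0]},{"slide":[0,0,0],"rotation":[0,0,0]},{"slide":[0,0,0],"rotation":[0,0,0]}]'
python3 -m creep '[{"slide":[0,0,0],"rotation":[0,0,0]},{"slide":[0,0,0],"rotation":[0,0,0]},{"slide":[0,0,0],"rotation":[0,0,0]},{"slide":[0,0,0],"rotation":[0,0,0]},{"slide":[0,0,0],"rotation":[0,0,0]},{"slide":[0,0,0],"rotation":[0,0,0]},{"slide":[0,0,0],"rotation":[0,0,0]},{"slide":[0,0,0],"rotation":[0,0,0]},{"slide":[0,0,0],"rotation":[0,0,0]},{"slide":[0,0,0],"rotation":[0,0,0]},{"slide":[0,0,0],"rotation":[0,0,0]},{"slide":[0,0,0],"rotation":[0,0,0]}]' -1
python3 -m creep '[{"slide":[0,0,-4],"rotation":[0,0,0]},{"slide":[0,0,-8],"rotation":[0,0,0]},{"slide":[0,0,-12],"rotation":[0,0,0]},{"slide":[0,0,-15],"rotation":[0,0,0]},{"slide":[0,0,-15],"rotation":[0,0,0]},{"slide":[0,0,-15],"rotation":[0,0,0]},{"slide":[0,0,-15],"rotation":[0,0,0]},{"slide":[0,0,-15],"rotation":[0,0,0]},{"slide":[0,0,-15],"rotation":[0,0,0]},{"slide":[0,0,-10],"rotation":[0,0,0]},{"slide":[0,0,-5],"rotation":[0,0,0]},{"slide":[0,0,0],"rotation":[0,0,0]},{"slide":[0,0,0],"rotation":[0,0,0]},{"slide":[0,0,0],"rotation":[0,0,0]}]' -1
python3 - <<'E'
from h import *
im,d=eyes.snapshot("side"); cv2.imwrite("pics/side7.png",im[...,::-1]); P=cloud("side",d)
m=(abs(P[...,0]-540)<25)&(abs(P[...,1]+100)<25)&(d>0)&(P[...,2]>110)&(P[...,2]<165); print(P[m].mean(0),P[m][:,2].max())
E
```

```text
t: 22.23
ee_pos: [539.7, -99.5, 113.5]
tcp_rot: [3.141, -0.0, 2.961]
force: [-0.5, 0.0, 2.2]
gripper_width: 0.109
finger_force: 59.1
t: 23.23
ee_pos: [539.5, -99.5, 113.2]
tcp_rot: [3.141, -0.001, 2.961]
force: [-0.8, 0.4, 0.1]
gripper_width: 0.997
finger_force: 0.0
t: 24.4
ee_pos: [539.0, -99.5, 241.5]
tcp_rot: [3.141, -0.002, 2.961]
force: [-0.6, 0.7, -0.0]
gripper_width: 1.002
finger_force: 0.0
[539.51882262 -95.58192249 135.01157423] 152.9054011622627
```

View pics/side7.png

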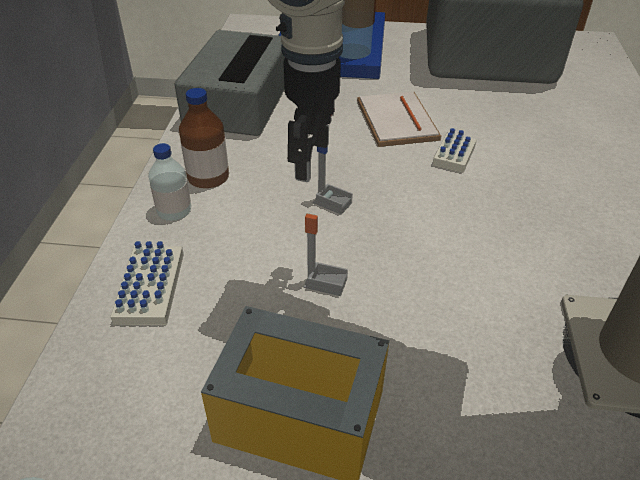

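The orange boat stands upright and empty at (325,275), the blue boat is where it was at (333,198), and the gripper is open and clear. No vial lies outside the bin.

```bash
python3 -c "
from bench import manip
print(manip.job_done())"
```

```text
the job is handed in; nothing more can be done
None
```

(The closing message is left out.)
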